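Put the second staple in a booklet on the indexed stapling jig

ROBOT

A 6-joint arm with a two-finger parallel gripper is mounted at the origin on a cart in front of the work surface, level with it; the furniture and walls round the work are solid. World frame = base frame: x ahead of the robot, y to its left, z up, the work surface at z = 0. Lengths are in m, angles in rad, forces in N, time in s.
With the tool pointing down it reaches from about 0.4 to 0.825 m from the base axis. Payload 7 kg.
Tool frame: the origin (TCP) lies between the finger pads; the fingertips stand 17 mm ahead of it and the grasp point (between the pads) lies 2 mm behind it; x points along the fingers, z is the direction in which the jaws open and shut, and the axes are right-handed (so a half turn about x gives the same grasp; the last joint's range is limited). The gripper opens to 88 mm and grips with 3 to 60 N. Pads are 19 mm wide; open, the fingers measure 130 mm over their backs; the gripper's body (78 mm by 193 mm) begins 47 mm behind the grasp point.
Start: joints at [-0.883, 0.359, 0.012, 0, -1.224, -0.288], TCP at [0.263, -0.622, 0.244] pointing down, gripper open.
Joint ranges: [-3.07, 3.07], [-1.43, 2.12], [-1.02, 1.25], [-3.03, 1.67], [-3.05, -0], [-3.03, 3.03]. Speed limits (rad/s): [2.39, 2.39, 3.01, 3.14, 3.14, 3.14].

INTERFACE

Orientations are given as [roll, pitch, yaw] about the fixed x, y, z axes, in that order (R = Rz(yaw) Ry(pitch) Rx(roll)).
In Python, from station import * gives the robot as it stands.
- The arm moves only by the tool step_arm, never from a script. Its argument "deltas" is a list of rows, each a list of 5 numbers: the shift along the tool's x, y, z in cm, then the turn about the tool's x in degrees, then the closure, from 0 (fully open) to 1 (shut). In form: [[dx, dy, dz, roll, fingers], ...]. A call has exactly 10 rows; each row is the pose to reach, as a shift and turn from the pose commanded when the call began, along the tool's axes at that moment; what a row does not reach only later rows make up. A row lasts 1/12 s, in which the tool goes at most 41.7 mm and 7.16 degrees, less where a joint would pass 70% of its speed; a pose out of reach is approached as far as the arm can. A call with a gripper value outside its range is refused whole. The fingers move at their own pace and stop on an object; "squeeze" is the grip in N (left out, the last holds). Time passes only in rows, so rows that repeat a pose let the fingers close, or fill a call up. It gives the time, the measured TCP pose, the force and the opening at its end, in the units of the state.
- get_state(): the state, without advancing time (a new reading comes with each control period).
- grab_frame(name): name is "scene" or "side" or "wrist"; returns a dict with "pixels" (384x512x3 uint8, red, green, blue), "range_z" (384x512 float32, m along the optical axis (not along the pixel's ray), 0 where there is no reading), "fx", "fy", "cx", "cy" (pixels), "k1" (the pictures are not rectified: a ray, as slopes to the right and down, at radius r is drawn at 1 + k1 r^2 times it, then the intrinsics apply), "view" (4x4, takes a point from world to camera coordinates); the wrist camera has in their place "hand_eye" (4x4, takes a point from camera to tool coordinates, whose origin is the TCP and whose axes are the tool frame's). Camera axes: x right, y down, z forward; pixel columns grow to the right and rows downward; lengths in m; the calibration is good to about 2 mm. A picture is of the moment at which its call begins: read the wrist's pose just before it.
- job_done(): hands the job in, once; it reports no verdict.
Trained networks look in the newest picture that a camera, given by its name, has taken for a name from the list of things; names that differ only in an ending like _2 or _b are one class to them, and where a whole thing is asked for, a point or a joint stands for the part that bears it (a point fixed in the world has none). Each returns a list of dicts, best first, with "conf" (0 to 1); they miss things now and then, are a little off and sometimes report something else, mostly with a low value. They report only what shows in the picture. A call takes as long as a camera call.
- boxes_of(thing, camera): "extent" ([left, top, right, bottom] in pixels, round what is visible of it).
- masks_of(thing, camera): "mask" (384x512 bool, what is visible of it) and "extent" ([left, top, right, bottom] in pixels, round what is visible of it).
The state is a dict: "t": time; "q": joint angles; "qd": joint speeds; "joint_efforts": joint torques, N m; "eef_pos": TCP position; "ee_rot": TCP orientation; "force": force on the tool from outside, world axes, zero at the start; "moment": the same for the moment, N m; "width": finger opening in m.
Only numpy, scipy, OpenCV 4.12 (cv2) and the standard library are available. Lean on these libraries where they do the work, as an engineer would, in place of code of your own. Each camera call takes 0.05 s, during which the arm holds its last target.

TASK

The booklet clamped on the stapling jig's sliding carriage has its first staple. Push the carriage along its rail to the blue-dot station so that it clicks in, press the stapler fully down there (and at no other place) and let it spring open again, then push the carriage on to click in at the green-dot station, clear of the stapler, and let go. Leave everything else on the desk where it is.

Things in the scene. Friction and masses are not known exactly. Their poses are not given: they have to be found in the camera images.
- jig: Booklet stapling jig fixed to the desk: plywood board 318 x 430 x 12 mm, x -163 to 155 mm, y -215 to 215 mm from its origin, which lies on the desk. x points from the robot's side to the stapler, y to the left along the rail, z up. An aluminium rail runs along y at x -45 mm; along the near edge, at x -140 mm, lies a steel index bar with three notches.
- carriage (a joint): Slide of the carriage, m, growing to the right (jig -y): 0 white, 0.080 blue, 0.180 green station; end stops at -0.006 and 0.187. Starts at 0 to 0.030. Sliding takes about 1 N and it stays where it is left; a spring plunger drops into each notch, pulls the carriage to the station's centre from within 3 mm, and takes about 7 N to push out again.
- push_knob (a point): Centre of the top of the carriage's black push knob: upright, round, 22 mm across over its upper 20 mm, 40 mm tall, top 73 mm above the desk, at jig x -108 mm, y = 85 mm minus the carriage value. Round it: the carriage plate (top 33 mm above the desk), the brass plunger (top 47 mm, 32 mm nearer), two clamp nuts (top 56 mm, 42 mm farther and 70 mm to either side).
- brass_plunger (a point): Lower tip of the brass spring plunger on the near side of the carriage, 32 mm nearer the robot than the knob. The carriage is an aluminium plate 140 x 184 mm with the colourful booklet (170 x 120 mm, 8 mm thick) clamped on it; it stands at a station when this tip is in that station's notch.
- white_station (a point): Top of the index bar at the first notch (19 mm above the desk), white 15 mm dot before it on the board: first staple, already made.
- blue_station (a point): Top of the index bar at the second notch, blue 15 mm dot before it: second staple. 80 mm right of the white one.
- green_station (a point): Top of the index bar at the third notch, green 15 mm dot before it: unloading, booklet clear of the stapler. 100 mm right of the blue one.
- stapler_arm (a joint): Hinge of the black stapler's upper arm, rad: 0.16 open, as its spring holds it; 0 fully pressed, on a hard stop. The stapler stands on a riser, centre line at jig y +45 mm, 34 mm wide, head towards the robot at jig x 19 mm, rear at x 150 mm, top 78 to 84 mm above the desk when open. The hinge is at x 141 mm, 52 mm up. It springs open when let go.
- stapler_press (a point): Point to press, on top of the stapler arm near its head; it moves with the arm. Open: 80 mm above the desk, jig x 44 mm, y 45 mm. Fully pressed: 64 mm above the desk, x 41 mm. Takes about 7 N at first, 13 N fully down.
- tape: Roll of tape lying flat, 100 mm across, 25 mm high, at the left; leave alone. Origin under its centre.
- ink_rose: Rose paint bottle with black cap, 31 mm across, 88 mm tall, at the left; leave alone. Origin under its centre.
- ink_ochre: Ochre paint bottle with black cap, 31 mm across, 88 mm tall, at the left; leave alone. Origin under its centre.
- staple_box: Little red case of staples, 28 x 50 x 24 mm, at the right; leave alone. Origin under its centre.
- marker: Red and white marker lying at the right by the desk's front edge, 135 mm long, 17 mm thick; leave alone. Origin under its centre.
- clip: Black bulldog clip, 26 x 32 x 29 mm, at the right by the desk's front edge; leave alone. Origin under its centre.

How it is judged:
By the outcome, as a careful person would: the job done as asked, in the order asked, and still so for the second after the job is handed in, with the robot touching nothing.
It also fails if it takes over 56 s, if anything falls off the work surface, if the arm or the gripper's body presses on something with over 40 N, if the wrist force passes 120 N, or if a joint passes its speed limit or range.

## Working session

There is one attempt and no reset: what is moved stays moved. The work goes in short steps, Python scripts to look and compute and a tool call to move; the robot and the scene stay as the last step left them, time stands still between calls to the robot, and variables do not carry over. Pictures are saved under pics/ and viewed, and the job is handed in when it is done.

Besides the shell and the picture viewer there is one more tool, called as name(argument=value, ...) on one line, values as JSON. step_arm: Moves the arm, as the interface text tells. Its arguments: {"type":"object","properties":{"deltas":{"type":"array"},"squeeze":{"type":"number"}},"required":["deltas"]}

```bash
ls; mkdir -p pics; cat > h.py <<'E'
from station import *
import numpy as np, cv2
def save(n,f): cv2.imwrite(f'pics/{n}.png',cv2.cvtColor(f['pixels'],cv2.COLOR_RGB2BGR))
def ray(f,u,v):
    K=np.array([[f['fx'],0,f['cx']],[0,f['fy'],f['cy']],[0,0,1.]])
    p=cv2.undistortPoints(np.array([[[u,v]]],float),K,np.array([f['k1'],0,0,0,0.]),None,None,None) if False else None
    x=(u-f['cx'])/f['fx'];y=(v-f['cy'])/f['fy'];a,b=x,y
    for _ in range(30):
        s=1+f['k1']*(a*a+b*b);a,b=x/s,y/s
    return np.array([a,b,1.])
def atz(f,u,v,z):
    M=np.linalg.inv(f['view']);d=M[:3,:3]@ray(f,u,v);o=M[:3,3]
    return o+d*(z-o[2])/d[2]
def dep(f,u,v):
    M=np.linalg.inv(f['view']);p=ray(f,u,v)*f['range_z'][int(v),int(u)]
    return M[:3,:3]@p+M[:3,3]
def proj(f,P):
    c=(f['view']@np.append(P,1))[:3];a,b=c[0]/c[2],c[1]/c[2];s=1+f['k1']*(a*a+b*b)
    return np.array([f['cx']+f['fx']*a*s,f['cy']+f['fy']*b*s])
E
python3 - <<'E'
from h import *
s=get_state();print(s)
for c in ['scene','side']:
    f=grab_frame(c);save(c+'0',f);print(c,np.linalg.inv(f['view'])[:3,3],f['fx'],f['k1'])
    np.savez(c+'0.npz',**{k:f[k] for k in f})
    for n in ['jig','push_knob','brass_plunger','white_station','blue_station','green_station','stapler_press','stapler_arm','tape','ink_rose','ink_ochre','staple_box','marker','clip','carriage']:
        try: print(n,[(np.round(d['extent']).tolist(),round(d['conf'],2)) for d in boxes_of(n,c)[:2]])
        except Exception as e: print(n,e)
E
```

```text
pics
{'t': 0.0, 'q': array([-8.82907158e-01,  3.59386889e-01,  1.10315473e-02, -3.69146356e-04,
       -1.22411346e+00, -2.88108170e-01]), 'qd': array([ 0.00093916,  0.00017971, -0.00059576, -0.000943  ,  0.00034376,
        0.00125625]), 'joint_efforts': array([ 7.48211664e-05, -5.82724750e+01,  2.93043673e+01,  6.99712202e+00,
        6.71414149e-03, -1.30416574e-04]), 'eef_pos': array([ 0.26251507, -0.62133528,  0.24260736]), 'ee_rot': array([0.0835512 , 1.56908822, 2.0540028 ]), 'force': array([0.27019859, 0.11504416, 0.2702792 ]), 'moment': array([ 0.01020836,  0.00909247, -0.02298608]), 'width': 0.08775537343266418}
scene [-0.2853467  -0.8268286   0.56174641] 372.28304062818694 -0.06003859168866101
jig [([180.0, 184.0, 328.0, 256.0], 0.91)]
push_knob [([198.0, 191.0, 269.0, 225.0], 0.64), ([246.0, 183.0, 277.0, 195.0], 0.47)]
brass_plunger [([195.0, 191.0, 266.0, 224.0], 0.96), ([204.0, 166.0, 211.0, 186.0], 0.56)]
white_station [([179.0, 188.0, 330.0, 256.0], 0.8), ([192.0, 165.0, 195.0, 190.0], 0.31)]
blue_station [([187.0, 187.0, 327.0, 255.0], 0.91), ([317.0, 277.0, 368.0, 
[... 809 characters left out ...]
.0, 191.0, 291.0, 233.0], 0.77), ([212.0, 187.0, 246.0, 198.0], 0.44)]
white_station [([185.0, 175.0, 314.0, 248.0], 0.58)]
blue_station [([186.0, 172.0, 315.0, 250.0], 0.6), ([303.0, 166.0, 314.0, 181.0], 0.16)]
green_station [([185.0, 173.0, 317.0, 250.0], 0.64)]
stapler_press [([214.0, 186.0, 246.0, 199.0], 0.65)]
stapler_arm [([211.0, 184.0, 246.0, 199.0], 0.55), ([334.0, 162.0, 342.0, 175.0], 0.33)]
tape [([196.0, 261.0, 229.0, 290.0], 0.7)]
ink_rose [([173.0, 238.0, 187.0, 264.0], 0.7)]
ink_ochre [([162.0, 226.0, 171.0, 256.0], 0.56), ([212.0, 186.0, 247.0, 198.0], 0.17)]
staple_box []
marker []
clip [([326.0, 177.0, 333.0, 181.0], 0.62)]
carriage [([224.0, 194.0, 288.0, 234.0], 0.63)]
```

```bash
python3 - <<'E'
import cv2
a=cv2.imread('pics/scene0.png')[150:320,140:400];b=cv2.imread('pics/side0.png')[150:300,150:380]
cv2.imwrite('pics/sc_c.png',cv2.resize(a,None,fx=3,fy=3,interpolation=2));cv2.imwrite('pics/si_c.png',cv2.resize(b,None,fx=3.4,fy=3.4,interpolation=2))
E
```

```text
(no output)
```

View pics/sc_c.png

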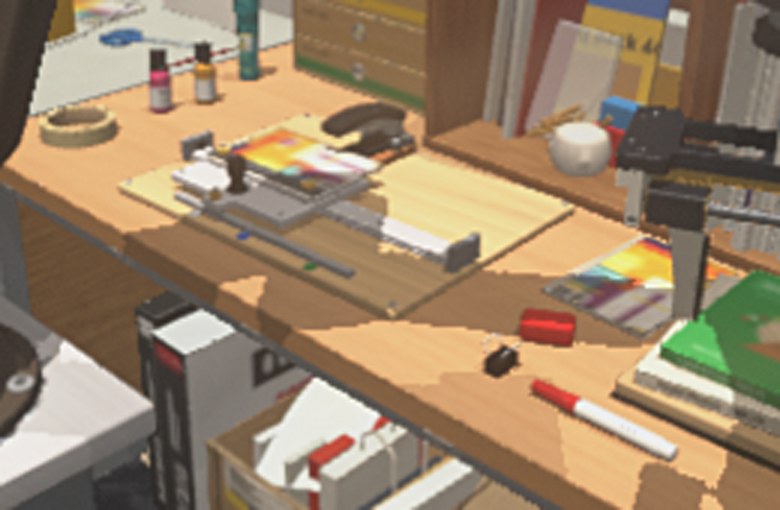

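View pics/si_c.png

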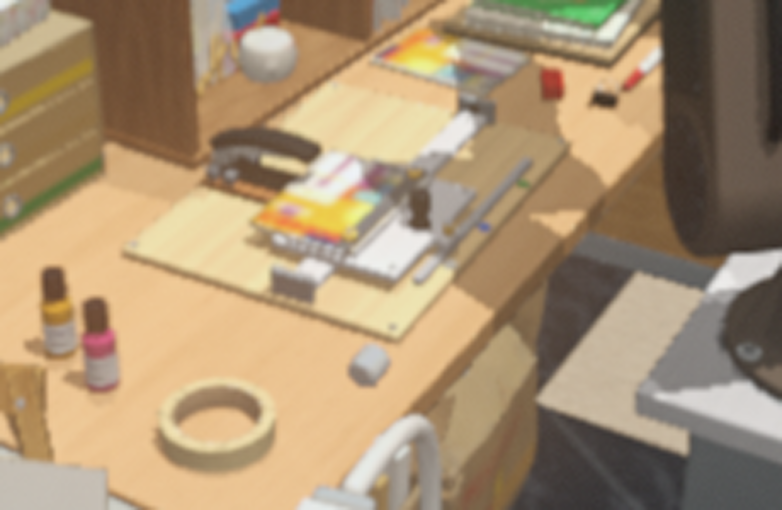

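```bash
python3 - <<'E'
from h import *
S=dict(np.load('scene0.npz'));D=dict(np.load('side0.npz'))
L={'NL':(-.163,.215),'NR':(-.163,-.215),'FR':(.155,-.215),'FL':(.155,.215)}
def sc(x,y):return x/3+140,y/3+150
def si(x,y):return x/3.4+150,y/3.4+150
obs=[(S,'NL',sc(122,187)),(S,'NR',sc(388,312)),(S,'FR',sc(573,210)),(D,'NL',si(398,338)),(D,'FL',si(125,248)),(D,'NR',si(568,143))]
src=[];dst=[]
for f,n,p in obs:
    w=atz(f,*p,.012);print(n,w.round(4));src.append(L[n]);dst.append(w[:2])
src=np.array(src);dst=np.array(dst)
from scipy.spatial.transform import Rotation as R
H=src-src.mean(0);G=dst-dst.mean(0);a=np.arctan2((H[:,0]*G[:,1]-H[:,1]*G[:,0]).sum(),(H*G).sum())
Rm=np.array([[np.cos(a),-np.sin(a)],[np.sin(a),np.cos(a)]]);t=dst.mean(0)-Rm@src.mean(0)
print('yaw',a,'t',t,'res',(dst-(src@Rm.T+t)).round(4).tolist())
for f,p in((S,sc(236,155)),(D,si(418,190))):
    w=atz(f,*p,.073);print('knob',w,Rm.T@(w[:2]-t))
for n,p in dict(blue=(-.140,.005),press=(.044,.045),knob0=(-.108,.085)).items(): print(n,Rm@p+t)
E
```

```text
NL [0.3626 0.1956 0.012 ]
NR [ 0.3786 -0.2141  0.012 ]
FR [ 0.6824 -0.2133  0.012 ]
NL [0.3598 0.2171 0.012 ]
FL [0.6729 0.2263 0.012 ]
NR [ 0.3801 -0.2036  0.012 ]
yaw 0.03259848649621667 t [0.52970984 0.00319439] res [[0.0028, -0.0172], [0.0048, 0.0029], [-0.0092, -0.0066], [0.0, 0.0043], [-0.0048, 0.0031], [0.0063, 0.0134]]
knob [0.42780207 0.06301945 0.073     ] [-0.09990377  0.06311473]
knob [0.42533625 0.06472599 0.073     ] [-0.10231266  0.06490073]
blue [0.38962126 0.00362876]
press [0.57221979 0.04960456]
knob0 [0.41899684 0.08462922]
```

```bash
cat >> h.py <<'E'
from scipy.spatial.transform import Rotation as Ro
def tool():
    s=get_state();return Ro.from_euler('xyz',s['ee_rot']).as_matrix(),s['eef_pos'],s
def plan(P,zdir=None):
    R,p,s=tool();d=R.T@(np.array(P)-p)*100
    print('t',round(s['t'],2),'pos',p.round(4),'shift cm',d.round(2),'F',s['force'].round(1),'w',round(s['width'],4),'toolz',R[:,2].round(3),'toolx',R[:,0].round(3))
    if zdir is not None:
        z=np.array(zdir)/np.linalg.norm(zdir)
        for g in (z,-z):
            l=R.T@g; print(' roll deg',np.degrees(np.arctan2(-l[1],l[2])).round(2),'q6',s['q'][5].round(3))
E
python3 - <<'E'
from h import *
plan([.45,.04,.30],[-.0326,1,0])
f=grab_frame('wrist');save('w0',f);print(f['hand_eye'].round(3),f['fx'])
E
```

```text
t 1.6 pos [ 0.2627 -0.6218  0.2436] shift cm [ -5.64 -43.01  53.67] F [-0.5  0.1 -0.3] w 0.0871 toolz [-0.389  0.921 -0.   ] toolx [ 0.  0. -1.]
 roll deg 21.04 q6 -0.288
 roll deg -158.96 q6 -0.288
[[-0.001 -0.273  0.962 -0.142]
 [ 0.001 -0.962 -0.273  0.072]
 [ 1.     0.     0.001 -0.   ]
 [ 0.     0.     0.     1.   ]] 330.1638239724318
```

View pics/w0.png

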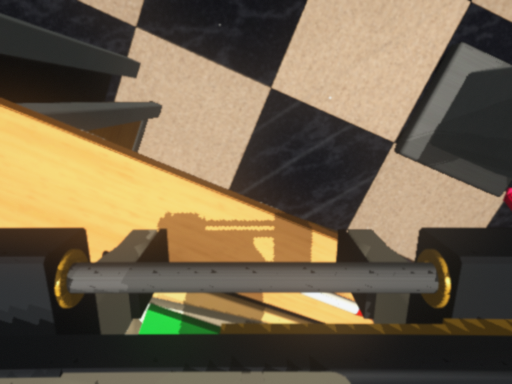

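step_arm(deltas=[[-5.6,-4,5,3,0],[-5.6,-8,10,6,0],[-5.6,-11,14,9,0],[-5.6,-14,18,12,0],[-5.6,-17,22,15,0],[-5.6,-20,25.5,18,0],[-5.6,-23,29,21,0],[-5.6,-26,33,21,0],[-5.6,-29,36.5,21,0],[-5.6,-32,40,21,0]])

```text
t: 2.48
eef_pos: [0.3707, -0.2309, 0.2993]
ee_rot: [-1.726, 1.569, -0.123]
force: [1.2, -0.8, 0.7]
width: 0.0872
```

```bash
python3 - <<'E'
from h import *
plan([.43,.03,.30],[-.0326,1,0])
E
```

```text
t 2.48 pos [ 0.3707 -0.2309  0.2993] shift cm [-0.07 -6.79 25.88] F [ 1.2 -0.8  0.7] w 0.0872 toolz [-0.033  0.999 -0.   ] toolx [ 0.001 -0.    -1.   ]
 roll deg 0.02 q6 -1.436
 roll deg -179.98 q6 -1.436
```

step_arm(deltas=[[0,-1,3,0,0],[0,-2,6,0,0],[0,-3,9,0,0],[0,-4,12,0,0],[0,-4.5,14,0,0],[0,-4.5,16,0,0],[0,-4.5,16,0,0],[0,-4.5,16,0,0],[0,-4.5,16,0,0],[0,-4.5,16,0,0]])

```text
t: 3.32
eef_pos: [0.4103, -0.0718, 0.2989]
ee_rot: [-1.866, 1.571, -0.262]
force: [-0.0, 0.4, 0.6]
width: 0.0873
```

```bash
python3 - <<'E'
from h import *
plan([.43,.03,.30],[-.0326,1,0])
f=grab_frame('wrist');save('w1',f);np.savez('w1.npz',**f,R=tool()[0],p=tool()[1])
for n in ['push_knob','brass_plunger','blue_station','stapler_press','jig']: print(n,[(np.round(d['extent']).tolist(),round(d['conf'],2)) for d in boxes_of(n,'wrist')[:2]])
E
```

```text
t 3.32 pos [ 0.4103 -0.0718  0.2989] shift cm [-0.11 -2.3  10.11] F [-0.   0.4  0.6] w 0.0873 toolz [-0.033  0.999 -0.   ] toolx [ 0. -0. -1.]
 roll deg 0.01 q6 -1.844
 roll deg -179.99 q6 -1.844
push_knob [([288.0, 143.0, 432.0, 262.0], 0.82), ([136.0, 128.0, 478.0, 335.0], 0.22)]
brass_plunger [([283.0, 141.0, 436.0, 263.0], 0.7), ([31.0, 175.0, 77.0, 205.0], 0.35)]
blue_station []
stapler_press [([329.0, 294.0, 357.0, 326.0], 0.92)]
jig [([141.0, 126.0, 478.0, 333.0], 0.89), ([282.0, 145.0, 434.0, 262.0], 0.26)]
```

View pics/w1.png

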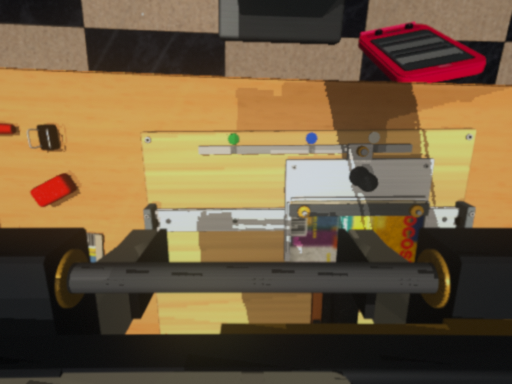

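```bash
python3 - <<'E'
import cv2
a=cv2.imread('pics/w1.png')[115:235,130:490]
cv2.imwrite('pics/w1c.png',cv2.resize(a,None,fx=2.2,fy=4,interpolation=2)[:, :])
b=cv2.imread('pics/w1.png')[120:230,280:480]
cv2.imwrite('pics/w1d.png',cv2.resize(b,None,fx=4,fy=4,interpolation=2))
E
```

```text
(no output)
```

View pics/w1d.png

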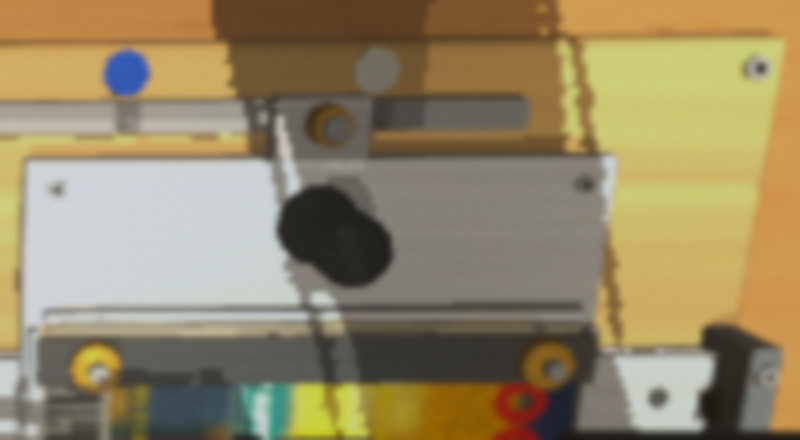

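```bash
cat >> h.py <<'E'
def wr():
    R,p,s=tool();f=grab_frame('wrist');T=np.eye(4);T[:3,:3]=R;T[:3,3]=p
    f['view']=np.linalg.inv(T@f['hand_eye']);return f
E
python3 - <<'E'
from h import *
z=dict(np.load('w1.npz'));T=np.eye(4);T[:3,:3]=z['R'];T[:3,3]=z['p'];z['view']=np.linalg.inv(T@z['hand_eye'])
for n,u,v,h in [('NL',474,130,.012),('NR',142.5,132.5,.012),('blue',311.5,138.5,.012),('green',233.5,138.5,.012)]:
    print(n,atz(z,u,v,h).round(4),dep(z,round(u),round(v)).round(4))
# knob top by depth
from collections import Counter
pts=[]
for v in range(160,195):
  for u in range(340,385):
    q=dep(z,u,v)
    if .064<q[2]<.085: pts.append(np.r_[q,u,v])
pts=np.array(pts);print(len(pts),pts.mean(0),pts.min(0),pts.max(0))
E
```

```text
NL [0.3676 0.2089 0.012 ] [0.3677 0.2093 0.0113]
NR [ 0.384  -0.2124  0.012 ] [ 0.3835 -0.2132  0.0113]
blue [0.3844 0.0043 0.012 ] [0.3836 0.0047 0.0135]
green [ 0.3876 -0.096   0.012 ] [ 0.3867 -0.0953  0.0143]
300 [4.25197801e-01 6.14809747e-02 7.22394054e-02 3.67586667e+02
 1.81916667e+02] [4.15692002e-01 5.24498976e-02 6.40831020e-02 3.58000000e+02
 1.73000000e+02] [4.36879660e-01 7.24299253e-02 7.56993009e-02 3.77000000e+02
 1.91000000e+02]
```

```bash
python3 - <<'E'
from h import *
plan([.4255,.062,.14],[-.033,1,0])
E
```

```text
t 3.62 pos [ 0.4104 -0.0716  0.2988] shift cm [15.88 -1.95 13.31] F [-0.6  0.2  0.3] w 0.0875 toolz [-0.032  0.999  0.   ] toolx [-0.  0. -1.]
 roll deg -0.04 q6 -1.844
 roll deg 179.96 q6 -1.844
```

step_arm(deltas=[[1.5,-0.2,1.5,0,0],[4,-0.5,3.5,0,0],[6.5,-0.8,5.5,0,0],[9,-1.1,7.5,0,0],[11,-1.4,9.5,0,0],[13,-1.7,11.5,0,0],[15,-1.9,13,0,0],[15.9,-1.95,13.3,0,0],[15.9,-1.95,13.3,0,0],[15.9,-1.95,13.3,0,0]])

```text
t: 4.45
eef_pos: [0.4254, 0.062, 0.1399]
ee_rot: [2.323, 1.569, -2.356]
force: [-0.1, 0.4, 0.7]
width: 0.0876
```

```bash
python3 - <<'E'
from h import *
plan([.4255,.062,.068],[-.033,1,0])
f=wr();save('w2',f)
pts=[]
for v in range(0,384):
  for u in range(100,420):
    if f['range_z'][v,u]>0:
      q=dep(f,u,v)
      if .06<q[2]<.085 and abs(q[0]-.4255)<.03 and abs(q[1]-.062)<.03: pts.append(np.r_[q,u,v])
pts=np.array(pts);print(len(pts));print(pts.mean(0),pts.min(0),pts.max(0))
E
```

```text
t 4.45 pos [0.4254 0.062  0.1399] shift cm [ 7.19 -0.02  0.01] F [-0.1  0.4  0.7] w 0.0876 toolz [-0.034  0.999 -0.001] toolx [-0.001 -0.001 -1.   ]
 roll deg 0.05 q6 -2.145
 roll deg -179.95 q6 -2.145
865
[4.24336683e-01 6.32985060e-02 7.17914702e-02 2.53820809e+02
 2.09824277e+02] [4.15433238e-01 5.26725337e-02 6.01009147e-02 2.38000000e+02
 1.93000000e+02] [4.36847257e-01 7.36975865e-02 7.51888127e-02 2.69000000e+02
 2.27000000e+02]
```

View pics/w2.png

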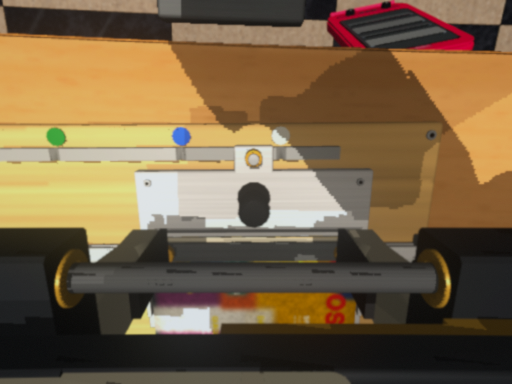

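step_arm(deltas=[[1.5,0,0.1,0,0],[3,0,0.1,0,0],[4.5,0,0.1,0,0],[6,0,0.1,0,0.2],[7,0,0.1,0,0.4],[7.2,0,0.1,0,0.6],[7.2,0,0.1,0,0.8],[7.2,0,0.1,0,1],[7.2,0,0.1,0,1],[7.2,0,0.1,0,1]], squeeze=10)

```text
t: 5.33
eef_pos: [0.426, 0.0636, 0.0687]
ee_rot: [-1.046, 1.569, 0.558]
force: [-0.3, 0.6, -0.3]
width: 0.0462
```

```bash
python3 - <<'E'
from h import *
plan([.4254,.063,.068],[-.033,1,0])
f=wr();save('w3',f)
import scipy.ndimage as nd
px=f['pixels'].astype(int)
b=(px[...,2]>px[...,0]+60)&(px[...,2]>px[...,1]+40)&(np.arange(384)[:,None]<230)
g=(px[...,1]>px[...,0]+50)&(px[...,1]>px[...,2]+30)&(np.arange(384)[:,None]<230)
for n,m in(('b',b),('g',g)):
    l,k=nd.label(m);
    if k:
        i=np.argmax(nd.sum(m,l,range(1,k+1)))+1;c=nd.center_of_mass(l==i);print(n,(l==i).sum(),c,atz(f,c[1],c[0],.012))
E
```

```text
t 5.33 pos [0.426  0.0636 0.0687] shift cm [ 0.07  0.06 -0.05] F [-0.3  0.6 -0.3] w 0.0462 toolz [-0.033  0.999  0.001] toolx [ 0.002  0.001 -1.   ]
 roll deg 0.01 q6 -2.147
 roll deg -179.99 q6 -2.147
b 438 (np.float64(147.23972602739727), np.float64(152.8013698630137)) [0.38365689 0.00296274 0.012     ]
```

View pics/w3.png

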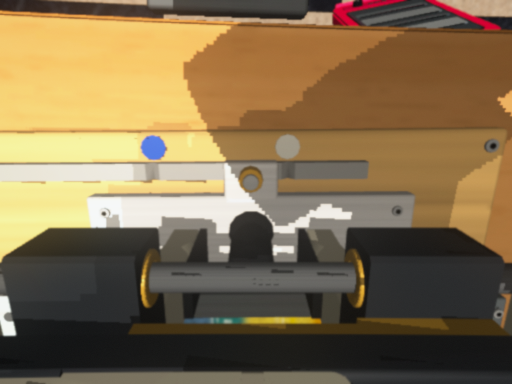

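step_arm(deltas=[[0,0,0,0,1],[0,0,0,0,1],[0,0,0,0,1],[0,0,0,0,1],[0,0,0,0,1],[0,0,0,0,1],[0,0,0,0,1],[0,0,0,0,1],[0,0,0,0,1],[0,0,0,0,1]])

```text
t: 6.22
eef_pos: [0.4255, 0.0636, 0.0679]
ee_rot: [-0.474, 1.57, 1.13]
force: [-3.4, 3.5, 3.6]
width: 0.0214
```

```bash
cat >> h.py <<'E'
def dots(f):
    import scipy.ndimage as nd
    px=f['pixels'].astype(int);rr=np.arange(384)[:,None]<230
    b=(px[...,2]>px[...,0]+60)&(px[...,2]>px[...,1]+40)&rr
    g=(px[...,1]>px[...,0]+50)&(px[...,1]>px[...,2]+30)&rr
    for n,m in(('b',b),('g',g)):
        l,k=nd.label(m)
        if k:
            i=np.argmax(nd.sum(m,l,range(1,k+1)))+1;c=nd.center_of_mass(l==i);print(n,(l==i).sum(),np.round(c,1),atz(f,c[1],c[0],.012).round(4))
E
python3 - <<'E'
from h import *
plan([.4254,.063,.068],[-.033,1,0])
f=wr();save('w4',f);dots(f)
E
```

```text
t 6.22 pos [0.4255 0.0636 0.0679] shift cm [-0.01  0.01 -0.06] F [-3.4  3.5  3.6] w 0.0214 toolz [-0.033  0.999  0.   ] toolx [ 0.  0. -1.]
 roll deg 0.02 q6 -2.148
 roll deg -179.98 q6 -2.148
b 438 [148.3 152.5] [0.3836 0.003  0.012 ]
```

step_arm(deltas=[[0,0,-0.5,0,1],[0,0,-1.3,0,1],[0,0,-2.1,0,1],[0,0,-2.9,0,1],[0,0,-3.7,0,1],[0,0,-4.4,0,1],[0,0,-4.9,0,1],[0,0,-5.2,0,1],[0,0,-5.2,0,1],[0,0,-5.2,0,1]])

```text
t: 7.1
eef_pos: [0.4276, 0.011, 0.068]
ee_rot: [-2.635, 1.57, -1.03]
force: [3.0, -4.5, 0.7]
width: 0.0215
```

```bash
python3 - <<'E'
from h import *
plan([.4274,.005,.068],[-.033,1,0])
f=wr();save('w5',f);dots(f)
a=f['pixels'][110:230,150:350,::-1];cv2.imwrite('pics/w5c.png',cv2.resize(a,None,fx=4,fy=4,interpolation=2))
E
```

```text
t 7.1 pos [0.4276 0.011  0.068 ] shift cm [-0.    0.04 -0.59] F [ 3.  -4.5  0.7] w 0.0215 toolz [-0.033  0.999 -0.001] toolx [ 0.    -0.001 -1.   ]
 roll deg 0.03 q6 -2.03
 roll deg -179.97 q6 -2.03
b 440 [148.  241.4] [0.3837 0.0033 0.012 ]
g 452 [149.   72.3] [ 0.3878 -0.0973  0.012 ]
```

View pics/w5c.png

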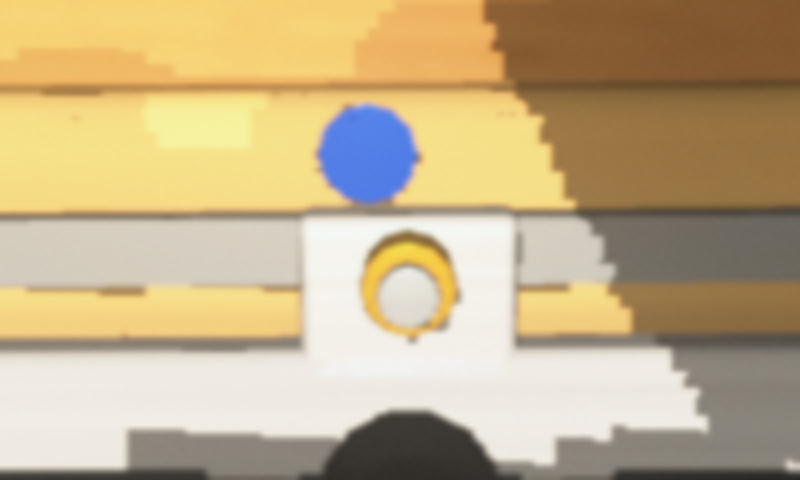

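step_arm(deltas=[[0,0,-0.15,0,1],[0,0,-0.3,0,1],[0,0,-0.45,0,1],[0,0,-0.6,0,1],[0,0,-0.62,0,1],[0,0,-0.62,0,1],[0,0,-0.62,0,1],[0,0,-0.62,0,1],[0,0,-0.62,0,1],[0,0,-0.62,0,1]])

```text
t: 7.98
eef_pos: [0.4277, 0.005, 0.0679]
ee_rot: [-2.184, 1.57, -0.579]
force: [4.8, -3.7, 0.1]
width: 0.0214
```

```bash
python3 - <<'E'
from h import *
plan([.4274,.005,.068],[-.033,1,0])
f=wr();save('w6',f);dots(f)
a=f['pixels'][110:230,150:350,::-1];cv2.imwrite('pics/w6c.png',cv2.resize(a,None,fx=4,fy=4,interpolation=2))
E
```

```text
t 7.98 pos [0.4277 0.005  0.0679] shift cm [-0.01  0.03  0.  ] F [ 4.8 -3.7  0.1] w 0.0214 toolz [-0.033  0.999 -0.   ] toolx [ 0.001 -0.    -1.   ]
 roll deg 0.03 q6 -2.015
 roll deg -179.97 q6 -2.015
b 440 [148.  251.4] [0.3837 0.0033 0.012 ]
g 450 [148.9  82.5] [ 0.3878 -0.0972  0.012 ]
```

View pics/w6c.png

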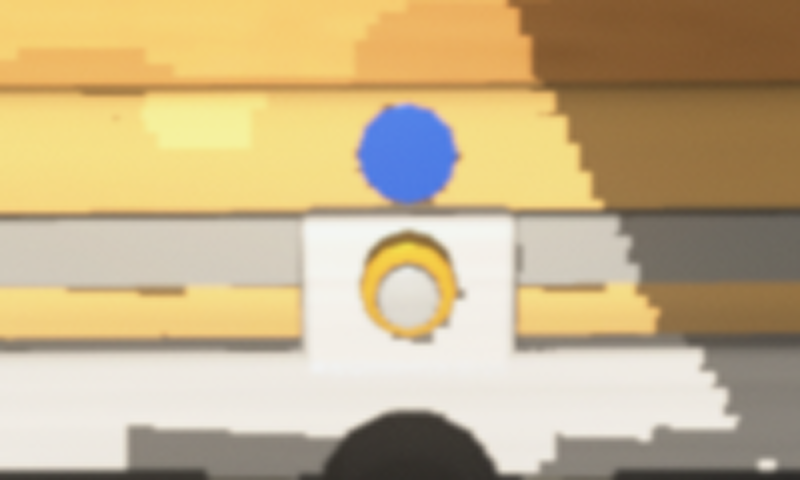

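step_arm(deltas=[[0,0,0,0,0.8],[0,0,0,0,0.6],[0,0,0,0,0.5],[0,0,0,0,0.5],[0,0,0,0,0.5],[0,0,0,0,0.5],[-2,0,0,0,0.5],[-4,0,0,0,0.5],[-5,0,0,0,0.5],[-5,0,0,0,0.5]])

```text
t: 8.87
eef_pos: [0.4285, 0.0057, 0.1198]
ee_rot: [-1.223, 1.567, 0.382]
force: [0.6, 0.0, -0.6]
width: 0.0437
```

```bash
python3 - <<'E'
from h import *
plan([.578,.051,.14],[-.033,1,0])
f=wr();save('w7',f);dots(f)
pts=[]
for v in range(0,384):
  for u in range(100,420):
    if f['range_z'][v,u]>0:
      q=dep(f,u,v)
      if .068<q[2]<.085 and abs(q[0]-.4275)<.02 and abs(q[1]-.005)<.02: pts.append(np.r_[q,u,v])
pts=np.array(pts);print(len(pts));print(pts.mean(0),pts.min(0),pts.max(0))
for n in ['brass_plunger','push_knob']: print(n,[(np.round(d['extent']).tolist(),round(d['conf'],2)) for d in boxes_of(n,'wrist')[:2]])
E
```

```text
t 8.87 pos [0.4285 0.0057 0.1198] shift cm [ -1.96 -15.1    4.03] F [ 0.6  0.  -0.6] w 0.0437 toolz [-0.034  0.999  0.001] toolx [ 0.003  0.001 -1.   ]
 roll deg 0.04 q6 -2.015
 roll deg -179.96 q6 -2.015
b 274 [136.6 250.4] [0.3837 0.0033 0.012 ]
g 288 [137.2 115.5] [ 0.3877 -0.0971  0.012 ]
921
[4.27375969e-01 5.32588642e-03 7.27714254e-02 2.51067318e+02
 2.20377850e+02] [ 4.17979427e-01 -5.18112184e-03  6.81990076e-02  2.34000000e+02
  2.04000000e+02] [4.38845916e-01 1.58758088e-02 7.52772052e-02 2.68000000e+02
 2.37000000e+02]
brass_plunger [([120.0, 145.0, 381.0, 323.0], 0.91)]
push_knob [([122.0, 148.0, 378.0, 324.0], 0.66)]
```

View pics/w7.png

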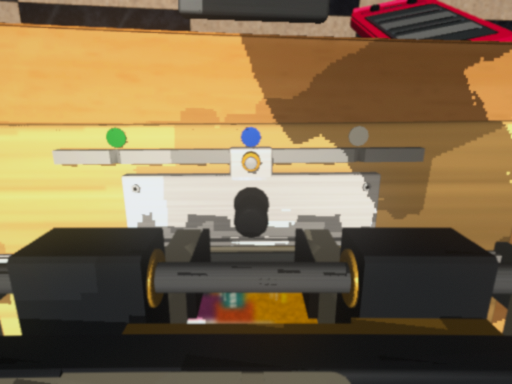

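step_arm(deltas=[[-3,0,0,0,1],[-4,-2,0.5,0,1],[-4,-5,1.3,0,1],[-4,-8,2.1,0,1],[-4,-11,2.9,0,1],[-4,-13,3.5,0,1],[-4,-15,4,0,1],[-4,-15,4,0,1],[-4,-15,4,0,1],[-4,-15,4,0,1]])

```text
t: 9.85
eef_pos: [0.5749, 0.0498, 0.1564]
ee_rot: [1.821, 1.568, -2.859]
force: [-0.5, -0.7, 0.5]
width: 0.0003
```

```bash
python3 - <<'E'
from h import *
plan([.578,.051,.12],[-.033,1,0])
f=wr();save('w8',f)
pts=[]
for v in range(0,384):
  for u in range(100,420):
    if f['range_z'][v,u]>0:
      q=dep(f,u,v)
      if .055<q[2]<.09 and .53<q[0]<.72 and abs(q[1]-.05)<.04: pts.append(np.r_[q,u,v])
pts=np.array(pts);print(len(pts))
for x in np.arange(.54,.64,.005):
    m=pts[abs(pts[:,0]-x)<.0025]
    if len(m): print(x.round(3),len(m),m[:,1].min().round(4),m[:,1].max().round(4),np.median(m[:,2]).round(4),m[:,2].max().round(4))
E
```

```text
t 9.85 pos [0.5749 0.0498 0.1564] shift cm [ 3.64 -0.33  0.11] F [-0.5 -0.7  0.5] w 0.0003 toolz [-0.033  0.999 -0.001] toolx [-0.003 -0.001 -1.   ]
 roll deg -0.0 q6 -1.963
 roll deg 180.0 q6 -1.963
2475
0.555 129 0.0382 0.065 0.0747 0.0783
0.56 373 0.0347 0.0671 0.0779 0.0812
0.565 349 0.0341 0.0673 0.0795 0.0819
0.57 346 0.035 0.0676 0.0806 0.0829
0.575 337 0.0352 0.0677 0.0815 0.0842
0.58 335 0.0353 0.0679 0.0823 0.0844
0.585 330 0.0354 0.0681 0.0829 0.0854
0.59 79 0.0363 0.0683 0.0836 0.0861
0.595 13 0.0506 0.0515 0.0843 0.0856
0.6 13 0.0508 0.0516 0.0848 0.0857
0.605 14 0.051 0.0518 0.0846 0.0861
0.61 12 0.0511 0.052 0.0848 0.0859
0.615 3 0.0513 0.052 0.0846 0.0854
```

View pics/w8.png

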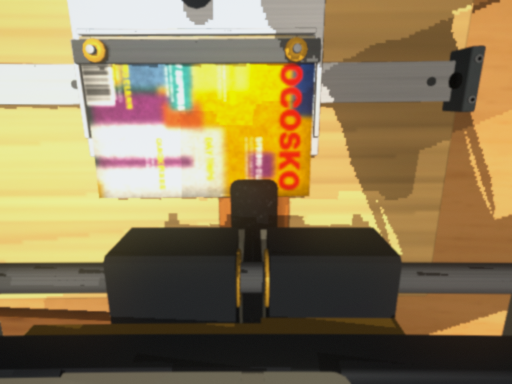

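step_arm(deltas=[[1,-0.2,0.1,0,1],[2.5,-0.2,0.1,0,1],[4,-0.2,0.1,0,1],[5.2,-0.2,0.1,0,1],[5.8,-0.2,0.1,0,1],[6.2,-0.2,0.1,0,1],[6.5,-0.2,0.1,0,1],[6.8,-0.2,0.1,0,1],[7,-0.2,0.1,0,1],[7,-0.2,0.1,0,1]], squeeze=20)

```text
t: 10.73
eef_pos: [0.574, 0.0506, 0.0876]
ee_rot: [1.723, 1.565, -2.957]
force: [-14.3, 3.2, 14.0]
width: 0.0003
```

```bash
python3 - <<'E'
from h import *
plan([.577,.051,.081],[-.033,1,0])
E
```

```text
t 10.73 pos [0.574  0.0506 0.0876] shift cm [ 0.66 -0.3   0.03] F [-14.3   3.2  14. ] w 0.0003 toolz [-0.033  0.999 -0.001] toolx [-0.006 -0.001 -1.   ]
 roll deg -0.01 q6 -1.963
 roll deg 179.99 q6 -1.963
```

step_arm(deltas=[[0.1,0.1,0,0,1],[0.2,0.15,0,0,1],[0.3,0.2,0,0,1],[0.4,0.25,0,0,1],[0.5,0.3,0,0,1],[0.6,0.3,0,0,1],[0.7,0.3,0,0,1],[0.7,0.3,0,0,1],[0.7,0.3,0,0,1],[0.7,0.3,0,0,1]])

```text
t: 11.57
eef_pos: [0.5732, 0.0507, 0.0835]
ee_rot: [2.061, 1.57, -2.618]
force: [-15.3, 0.3, 28.2]
width: 0.0003
```

```bash
python3 - <<'E'
from h import *
plan([.577,.051,.081],[-.033,1,0])
f=grab_frame('scene');save('s9',f);f=grab_frame('side');save('d9',f)
E
```

```text
t 11.57 pos [0.5732 0.0507 0.0835] shift cm [ 0.25 -0.38  0.02] F [-15.3   0.3  28.2] w 0.0003 toolz [-0.034  0.999 -0.001] toolx [-0.001 -0.001 -1.   ]
 roll deg 0.06 q6 -1.965
 roll deg -179.94 q6 -1.965
```

step_arm(deltas=[[0.05,0.1,0,0,1],[0.1,0.2,0,0,1],[0.15,0.2,0,0,1],[0.2,0.2,0,0,1],[0.2,0.2,0,0,1],[0.2,0.2,0,0,1],[0.2,0.2,0,0,1],[0.2,0.2,0,0,1],[0.2,0.2,0,0,1],[0.2,0.2,0,0,1]])

```text
t: 12.5
eef_pos: [0.5731, 0.0508, 0.0832]
ee_rot: [-1.693, 1.568, -0.087]
force: [-13.9, -0.2, 35.6]
width: 0.0006
```

```bash
python3 - <<'E'
from h import *
plan([.577,.051,.081],[-.033,1,0])
f=grab_frame('scene');save('s10',f)
g=grab_frame('side');save('d10',g)
f0=cv2.imread('pics/scene0.png');d0=cv2.imread('pics/side0.png')
A=[f0[165:215,215:295],cv2.imread('pics/s10.png')[165:215,215:295],d0[165:215,190:270],cv2.imread('pics/d10.png')[165:215,190:270]]
A=[cv2.resize(a,None,fx=5,fy=5,interpolation=2) for a in A]
cv2.imwrite('pics/cmp.png',np.vstack([np.hstack(A[:2]),np.hstack(A[2:])]))
E
```

```text
t 12.5 pos [0.5731 0.0508 0.0832] shift cm [ 0.22 -0.39  0.01] F [-13.9  -0.2  35.6] w 0.0006 toolz [-0.035  0.999 -0.   ] toolx [ 0.003 -0.    -1.   ]
 roll deg 0.1 q6 -1.966
 roll deg -179.9 q6 -1.966
```

View pics/cmp.png

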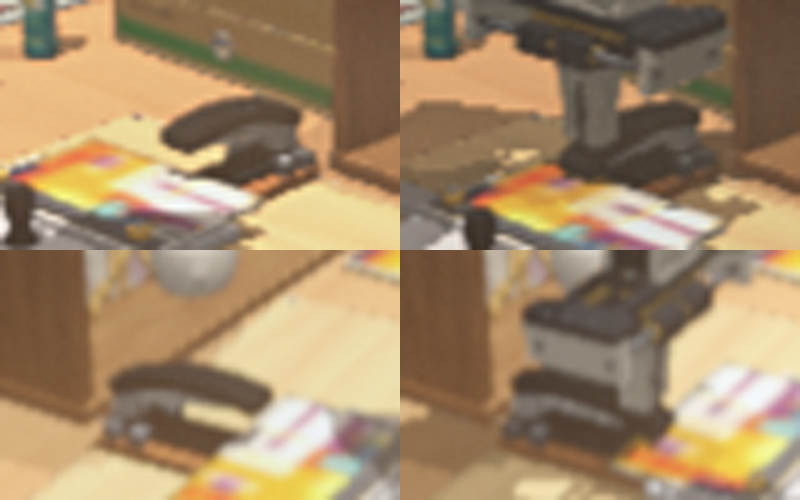

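step_arm(deltas=[[-0.5,0,0,0,1],[-1,0,0,0,1],[-2,0,0,0,1],[-3,0,0,0,1],[-5,0,0,0,1],[-8,0,0,0,1],[-8.5,0,0,0,0.8],[-8.5,0,0,0,0.6],[-8.5,0,0,0,0.5],[-8.5,0,0,0,0.5]])

```text
t: 13.43
eef_pos: [0.572, 0.0509, 0.1628]
ee_rot: [1.69, 1.569, -2.99]
force: [-0.0, -0.1, 0.9]
width: 0.0214
```

```bash
python3 - <<'E'
from h import *
plan([.4275,.0053,.14],[-.033,1,0])
f=wr();save('w11',f)
for n in range(1):
  pts=[]
  for v in range(0,384):
   for u in range(150,400):
    if f['range_z'][v,u]>0:
      q=dep(f,u,v)
      if .05<q[2]<.09 and .55<q[0]<.6 and abs(q[1]-.05)<.012: pts.append(q)
  pts=np.array(pts)
  for x in np.arange(.555,.6,.005):
    m=pts[abs(pts[:,0]-x)<.0025]
    if len(m): print(x.round(3),len(m),np.median(m[:,2]).round(4))
g=grab_frame('side');save('d11',g)
f=grab_frame('scene');save('s11',f)
A=[cv2.imread('pics/w11.png'),cv2.resize(cv2.imread('pics/d11.png')[140:236,190:318],(512,384),interpolation=2)]
cv2.imwrite('pics/w11b.png',cv2.resize(np.hstack(A),(800,300)))
E
```

```text
t 13.43 pos [0.572  0.0509 0.1628] shift cm [ 2.3  14.59 -4.08] F [-0.  -0.1  0.9] w 0.0214 toolz [-0.033  0.999 -0.   ] toolx [-0.002 -0.    -1.   ]
 roll deg 0.0 q6 -1.966
 roll deg -180.0 q6 -1.966
0.555 100 0.0749
0.56 255 0.0783
0.565 242 0.0798
0.57 245 0.0807
0.575 238 0.0817
0.58 232 0.0826
0.585 229 0.0834
0.59 222 0.0838
0.595 225 0.0842
```

View pics/w11b.png

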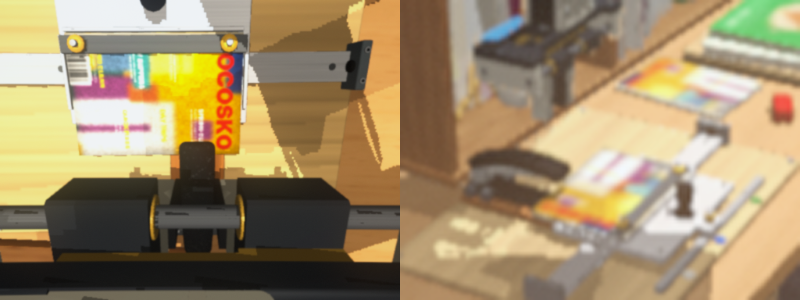

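step_arm(deltas=[[0,2,-0.5,0,0.5],[0,5,-1.4,0,0.5],[0,8,-2.2,0,0.5],[0,11,-3,0,0.5],[1,13,-3.6,0,0.5],[2,14.6,-4.1,0,0.5],[3,14.6,-4.1,0,0.5],[4,14.6,-4.1,0,0.5],[4.3,14.6,-4.1,0,0.5],[4.3,14.6,-4.1,0,0.5]])

```text
t: 14.42
eef_pos: [0.4277, 0.0049, 0.1199]
ee_rot: [1.97, 1.568, -2.709]
force: [0.2, -0.1, 0.8]
width: 0.0435
```

```bash
cat >> h.py <<'E'
def knob(f,y0):
    pts=[]
    for v in range(0,384):
      for u in range(100,420):
        if f['range_z'][v,u]>0:
          q=dep(f,u,v)
          if .068<q[2]<.085 and abs(q[0]-.4275)<.02 and abs(q[1]-y0)<.022: pts.append(np.r_[q,u,v])
    pts=np.array(pts);print('knob',len(pts),((pts.min(0)+pts.max(0))/2).round(4),pts.mean(0).round(4))
E
python3 - <<'E'
from h import *
plan([.4275,.0053,.068],[-.033,1,0])
f=wr();save('w12',f);dots(f);knob(f,.005)
E
```

```text
t 14.42 pos [0.4277 0.0049 0.1199] shift cm [5.19 0.01 0.04] F [ 0.2 -0.1  0.8] w 0.0435 toolz [-0.033  0.999 -0.001] toolx [-0.002 -0.001 -1.   ]
 roll deg 0.01 q6 -2.014
 roll deg -179.99 q6 -2.014
b 273 [138.5 251.7] [0.3836 0.0034 0.012 ]
g 284 [139.2 117.2] [ 0.3877 -0.0971  0.012 ]
knob 914 [4.282e-01 5.800e-03 7.160e-02 2.530e+02 2.215e+02] [4.273000e-01 5.400000e-03 7.270000e-02 2.525525e+02 2.219442e+02]
```

View pics/w12.png

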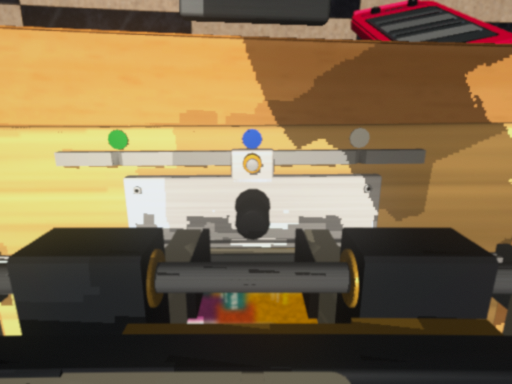

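Carriage is still at blue: plunger (252,163) lies below the blue dot (252,138). The stapler is open again. Grip the knob and push on.

step_arm(deltas=[[1.5,0,0,0,0.5],[3,0,0,0,0.5],[4.5,0,0,0,0.5],[5.2,0,0,0,0.6],[5.2,0,0,0,0.8],[5.2,0,0,0,1],[5.2,0,0,0,1],[5.2,0,0,0,1],[5.2,0,0,0,1],[5.2,0,0,0,1]], squeeze=20)

```text
t: 15.3
eef_pos: [0.4289, 0.0052, 0.0695]
ee_rot: [-1.489, 1.569, 0.115]
force: [1.9, -3.9, 2.4]
width: 0.0215
```

```bash
python3 - <<'E'
from h import *
plan([.4306,-.0951,.068],[-.033,1,0])
f=wr();dots(f)
E
```

```text
t 15.3 pos [0.4289 0.0052 0.0695] shift cm [  0.15   0.17 -10.03] F [ 1.9 -3.9  2.4] w 0.0215 toolz [-0.034  0.999  0.   ] toolx [ 0.001  0.    -1.   ]
 roll deg 0.03 q6 -2.014
 roll deg -179.97 q6 -2.014
b 430 [145.5 251.1] [0.3836 0.0033 0.012 ]
g 453 [146.4  83.1] [ 0.3877 -0.0972  0.012 ]
```

step_arm(deltas=[[0,0,-0.4,0,1],[0,0,-1.2,0,1],[0,0,-2.3,0,1],[0,0,-3.6,0,1],[0,0,-5,0,1],[0,0,-6.4,0,1],[0,0,-7.8,0,1],[0,0,-8.8,0,1],[0,0,-9.3,0,1],[0,0,-9.3,0,1]])

```text
t: 16.18
eef_pos: [0.4327, -0.0881, 0.0695]
ee_rot: [-1.506, 1.568, 0.098]
force: [2.3, -4.1, 4.0]
width: 0.0215
```

```bash
python3 - <<'E'
from h import *
plan([.4306,-.0951,.068],[-.033,1,0])
f=wr();save('w14',f);dots(f)
a=f['pixels'][110:230,150:350,::-1];cv2.imwrite('pics/w14c.png',cv2.resize(a,None,fx=4,fy=4,interpolation=2))
E
```

```text
t 16.18 pos [ 0.4327 -0.0881  0.0695] shift cm [ 0.15  0.24 -0.69] F [ 2.3 -4.1  4. ] w 0.0215 toolz [-0.033  0.999  0.   ] toolx [ 0.002  0.    -1.   ]
 roll deg -0.01 q6 -1.787
 roll deg 179.99 q6 -1.787
b 426 [144.1 407.5] [0.3836 0.0037 0.012 ]
g 416 [145.6 240. ] [ 0.3877 -0.0966  0.012 ]
```

View pics/w14c.png

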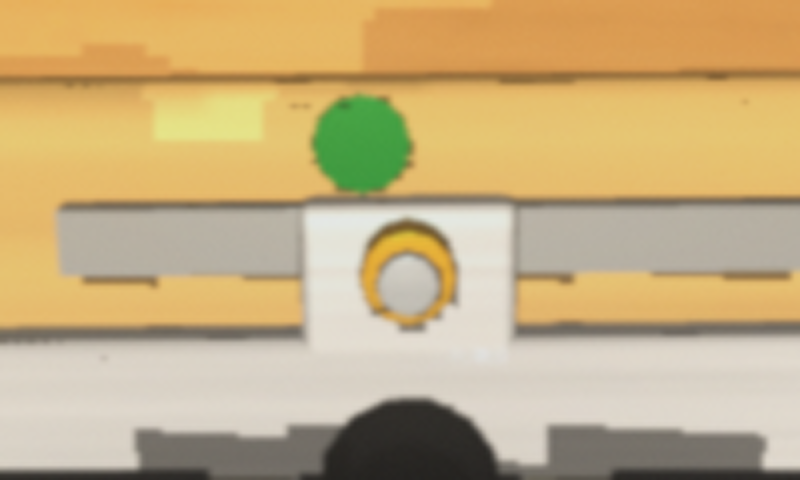

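step_arm(deltas=[[0,0,-0.15,0,1],[0,0,-0.3,0,1],[0,0,-0.45,0,1],[0,0,-0.6,0,1],[0,0,-0.68,0,1],[0,0,-0.68,0,1],[0,0,-0.68,0,1],[0,0,-0.68,0,1],[0,0,-0.68,0,1],[0,0,-0.68,0,1]])

```text
t: 17.07
eef_pos: [0.4329, -0.0942, 0.0695]
ee_rot: [-1.72, 1.569, -0.115]
force: [2.9, -3.5, 5.4]
width: 0.0211
```

```bash
python3 - <<'E'
from h import *
plan([.4306,-.0951,.068],[-.033,1,0])
f=wr();save('w15',f);dots(f)
a=f['pixels'][110:230,150:350,::-1];cv2.imwrite('pics/w15c.png',cv2.resize(a,None,fx=4,fy=4,interpolation=2))
E
```

```text
t 17.07 pos [ 0.4329 -0.0942  0.0695] shift cm [ 0.15  0.24 -0.08] F [ 2.9 -3.5  5.4] w 0.0211 toolz [-0.034  0.999 -0.   ] toolx [ 0.002 -0.    -1.   ]
 roll deg 0.08 q6 -1.771
 roll deg -179.92 q6 -1.771
b 426 [144.3 418.1] [0.3837 0.0037 0.012 ]
g 416 [145.5 250.3] [ 0.3877 -0.0966  0.012 ]
```

View pics/w15c.png

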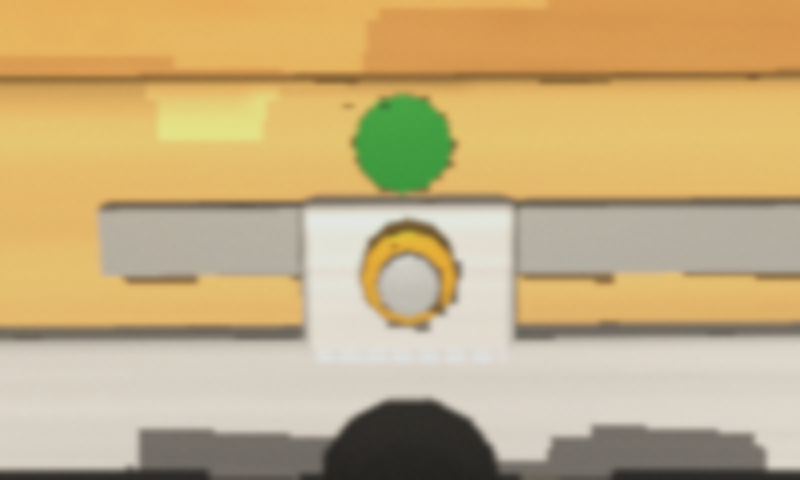

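step_arm(deltas=[[0,0,-0.05,0,0.8],[0,0,-0.05,0,0.6],[0,0,-0.05,0,0.5],[0,0,-0.05,0,0.5],[0,0,-0.05,0,0.5],[0,0,-0.05,0,0.5],[-2,0,-0.05,0,0.5],[-4,0,-0.05,0,0.5],[-7,0,-0.05,0,0.5],[-9,0,-0.05,0,0.5]])

```text
t: 17.95
eef_pos: [0.4318, -0.0951, 0.1607]
ee_rot: [-2.136, 1.57, -0.532]
force: [0.9, 0.5, -0.5]
width: 0.044
```

```bash
python3 - <<'E'
from h import *
plan([.4306,-.0951,.068],[-.033,1,0])
f=wr();save('w16',f);dots(f);knob(f,-.095)
g=grab_frame('side');save('d16',g);g=grab_frame('scene');save('s16',g)
A=[cv2.imread('pics/w16.png'),cv2.resize(cv2.imread('pics/d16.png')[140:284,150:342],(512,384),interpolation=2)]
cv2.imwrite('pics/w16b.png',cv2.resize(np.hstack(A),(800,300)))
E
```

```text
t 17.95 pos [ 0.4318 -0.0951  0.1607] shift cm [9.27 0.12 0.01] F [ 0.9  0.5 -0.5] w 0.044 toolz [-0.034  0.999 -0.   ] toolx [ 0. -0. -1.]
 roll deg 0.03 q6 -1.77
 roll deg -179.97 q6 -1.77
b 207 [131.7 367.8] [0.3835 0.0038 0.012 ]
g 185 [132.8 251.9] [ 0.3877 -0.0964  0.012 ]
knob 654 [ 4.326e-01 -9.420e-02  7.170e-02  2.530e+02  2.020e+02] [ 4.31700e-01 -9.42000e-02  7.28000e-02  2.52922e+02  2.02078e+02]
```

View pics/w16b.png

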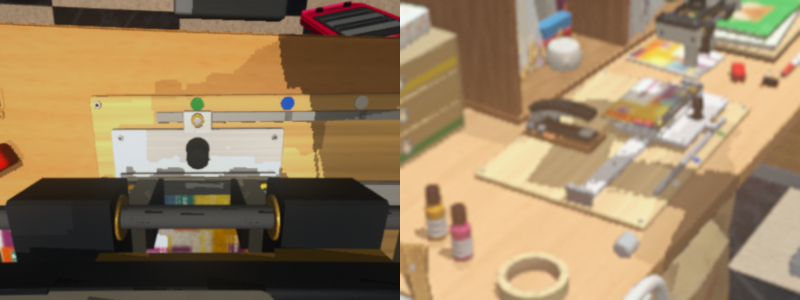

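View pics/s16.png

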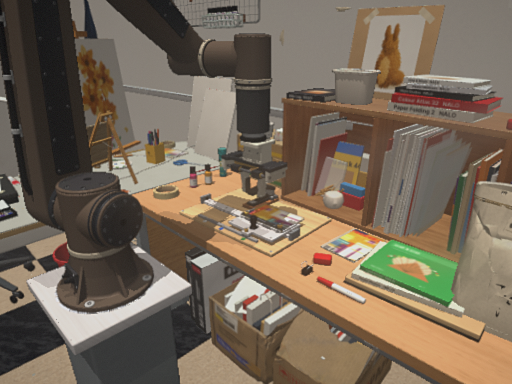

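```bash
python3 - <<'E'
from h import *
print(np.abs(get_state()['qd']).max()); print(job_done())
E
```

```text
0.041523241673325835
the job is handed in; nothing more can be done
None
```

I moved the carriage to the blue station, stapled the booklet there with one full press, moved it on to green, let go, and handed the job in at about 18 s.

- **Blue station:** I gripped the knob and slid the carriage until the plunger lined up with the blue dot to within about 0.5 mm. It stayed there when released, and was still there after the press.
- **Stapler:** I pressed until it hit its hard stop. The last 2 mm commanded moved the tool only 0.3 mm, with about 36 N straight down plus about 14 N of sideways drag on the fingertips. After I lifted off, the top of the stapler read the same heights as before the press, so it sprang open.
- **Green station:** After release, the plunger sat at the green dot. The knob had moved about 99.6–100 mm from its blue position, against 100 mm nominal. The stapler was open, the carriage was clear of it, and the gripper was about 9 cm above the knob.
- **Other items:** The tape, bottles, case of staples, marker and clip look unmoved in the pictures, but I did not measure them.

No reading shows the two clicks directly. I judged them from the alignment being well inside the 3 mm pull-in range, and from the carriage staying put after release. Camera heights read about 1–1.5 mm high on the stapler, which is within the stated calibration error.

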